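Open the carving bench's dust box

TASK

Open the dust box so that its filter can be changed: first slide the lock on its front deck all the way to its end stop, then free the cover from its hidden catch by shifting it lengthwise, whichever way it gives, and lift it off, keeping it level. Set it down gently, handle up, in the middle of the rubber mat, squarely along the mat, let go of it and leave the lock open. Leave the other things on the bench where they are.

Things in the scene. Friction and masses are not known exactly. Their poses are not given: they have to be found in the camera images.
- dust_box: Grey metal box fixed to the bench, open at the top under its cover: 100 (x) x 160 (y) x 60 mm high, walls 5 mm; origin at the centre of its underside, y along its length, z up. On its -x side a deck 60 mm wide (x), 40 mm high, carries the lock.
- box_rim (a point): Centre of the box's rim, where the cover rests, 60 mm above the box's origin. Hidden inside, at the +y or the -y end (changes, unseen from outside), a rigid catch hooks over the cover's foot. The cover shifts along y only 1.5 mm towards the catch, 12 mm away from it to a rigid stop. The catch lets go after 7.5 mm: shift it to that stop, lift straight up. Till then that end rises 2.5 mm at most.
- cover: Loose aluminium cover, 0.28 to 0.46 kg: plate 110 (x) x 190 (y) x 5 mm, with an ear 24 mm wide in the middle of its -x edge reaching x = -73 mm. Origin: centre of the plate's underside; y along its length, z up. It starts centred on the box. Below: 8 mm skirts on the long sides and two feet, at y = +-34 to 50 mm, 24 mm below the origin, on which it stands when set down.
- cover_grip (a point): Top centre of the cover's black upright handle fin, in the middle of the plate: 50 mm long (x), 14 mm thick (y), 34 mm high; pinch it across y. This point is 39 mm above the cover's origin, axes as the cover's.
- lock (a joint): Travel of the lock slide along the box's +y: it starts between 0 and 0.008 m (its steel tongue, 24 mm wide, lies over the cover's ear and bars it from rising) and runs to a rigid end stop at 0.045 m (tongue clear of the ear). Friction about 1.5 N; it stays where it is left.
- lock_knob (a point): Top centre of the lock's black square knob: 16 x 16 mm, 30 mm high, its top 104 mm above the bench; axes as the box's. The tongue's top is 30.5 mm below this point.
- mat: Black rubber mat fixed to the bench, 180 (x) x 270 (y) x 4 mm, origin at the centre of its underside, y along its length.
- block: Loose wooden carving block 75 x 100 x 22 mm with a white disc on it; origin under its centre. Leave alone.
- brush: Loose hand brush lying on the bench, handle towards its -x. Leave alone.
- handpiece: Loose black rotary engraving handpiece lying on the bench, 170 mm long, 42 mm thick. Leave alone.
- jar: Loose jar, 60 mm across, 70 mm high. Leave alone.
- dish: Loose white dish of small discs, 84 mm across, 28 mm high. Leave alone.
- offcut: Loose wooden offcut 60 x 40 x 30 mm. Leave alone.
- plaster_ring: Loose plaster ring 76 mm across, 18 mm high. Leave alone.

How it is judged:
On the way, in this order (a step that is already met when the one before it is completed fails the run):
1. the lock is slid to its end stop while the cover is still on the box (value of joint lock above 0.042 m and z of cover in the frame of dust_box below 0.066 m), for 0.2 s.
2. the cover is lifted clear of the box (z of cover in the frame of dust_box above 0.095 m and value of joint lock above 0.04 m), for 0.1 s.
At the end, for the whole second after the job is handed in: The lock is at its end stop (within 5 mm), and the cover stands on the mat on its feet, level, handle up, at rest and released, its centre within 30 mm (across) and 35 mm (along) of the mat's centre and within 0.2 rad of the mat's length, either way round (value of joint lock above 0.04 m and x of cover in the frame of mat between -0.03 and 0.03 m and y of cover in the frame of mat between -0.035 and 0.035 m and height (world z) of cover between 0.022 and 0.034 m and z of cover_grip in the frame of mat above 0.055 m and angle between cover's own z axis and vertical below 0.08 rad and angle between the y axis of cover and the y axis of mat, either way round below 0.2 rad and linear speed of cover below 0.02 m/s); the robot touches nothing.
It fails at once if the cover tips more than 0.4 rad (angle between cover's own z axis and vertical above 0.4 rad).
It fails at once if the cover is dropped or banged onto the mat (over 60 N) (contact force between cover and mat above 60 N).
It fails at once if another thing on the bench is moved by more than 30 mm (distance of any of block, brush, handpiece, jar, dish, offcut, plaster_ring from where it was at the start of the episode above 0.03 m).
It also fails if it takes over 51 s, if anything falls off the work surface, if the arm or the gripper's body presses on something with over 40 N, if the wrist force passes 120 N, or if a joint passes its speed limit or range.

ROBOT

A 6-joint arm with a two-finger parallel gripper is mounted at the origin on the work surface. World frame = base frame: x ahead of the robot, y to its left, z up, the work surface at z = 0. Lengths are in m, angles in rad, forces in N, time in s.
With the tool pointing down it reaches from about 0.25 to 0.775 m from the base axis. Payload 4 kg.
Tool frame: the origin (TCP) lies midway between the tips of the shut fingers; the grasp point (between the pads) lies 19 mm behind it; z points along the fingers, y is the line along which they close (so a half turn about z gives the same grasp; the last joint's range is limited). The gripper opens to 85 mm and grips with 20 to 120 N. Pads are 22 mm wide; open, the fingers measure 114 mm over their backs; the gripper's body (76 mm by 85 mm) begins 54 mm behind the grasp point. The pads swing forward as they close: fully open they stand 13 mm farther back than shut.
Start: joints at [-1.346, 0.087, 1.371, -0, 1.684, -0.103], TCP at [0.177, -0.521, 0.231] pointing down, gripper open.
Joint ranges: [-3.1, 3.1], [-0.76, 2.03], [0.27, 2.55], [-1.08, 4.22], [0.17, 2.65], [-2.57, 2.57]. Speed limits (rad/s): [2.79, 2.79, 3.14, 3.14, 3.14, 3.14].

INTERFACE

Orientations are given as a unit quaternion [w, x, y, z].
In Python, from cell import env gives the robot as it stands. The module is installed in compiled form; this text tells all that it offers.
- The arm moves only by the tool step_arm, never from a script. Its argument "rows" is text: rows parted by semicolons, each of 5 numbers parted by spaces: the shift along the tool's x, y, z in units of 0.08 m (1.0 is 0.08 m), then the turn about the tool's z in units of pi/4 rad (1.0 is pi/4 rad), then the closure, from 0 (fully open) to 1 (shut). A call has 1 to 8 rows; each row is the pose to reach, as a shift and turn from the pose commanded when the call began, along the tool's axes at that moment; what a row does not reach only later rows make up. A row lasts 1/10 s, in which the tool goes at most 50 mm and 8.59 degrees, less where a joint would pass 70% of its speed; a pose out of reach is approached as far as the arm can. A call with a number of a shift or a turn outside -1 to 1 is refused whole. A call with a gripper value outside its range is refused whole. The fingers move at their own pace and stop on an object; "newtons" is the grip in N (left out, the last holds). Time passes only in rows, so rows that repeat a pose let the fingers close. It gives the time, the measured TCP pose, the force, the opening and the grip force at its end, in the units of the state.
- env.state(): the state, without advancing time (a new reading comes with each control period).
- env.capture(name): name is "scene" or "top"; returns the picture (400x640x3 uint8, blue, green, red); there is no depth.
- env.calibration(name): a dict with "fov_y" (degrees; the focal length in pixels is half the picture's height over the tangent of half this angle, whatever the lens; pixels are square), "cx", "cy" (the principal point, pixels), "rvec" (rotation vector, rad) and "tvec" (3), from world to camera coordinates, as OpenCV has them. Camera axes: x right, y down, z forward; pixel columns grow to the right and rows downward; lengths in m; the calibration is good to about 2 mm. A picture is of the moment at which its call begins. calibration takes no time and is no camera call.
- env.hand_in(): hands the job in; it is judged then, once.
The state is a dict: "clock": time; "joints": joint angles; "joint_velocities": joint speeds; "effort": joint torques, N m; "tcp_pos": TCP position; "ee_rot": TCP orientation; "wrist_force": force on the tool from outside, world axes, zero at the start; "moment": the same for the moment, N m; "opening": finger opening in m; "finger_force": force on a finger pad.
Only numpy, scipy, OpenCV 4.12 (cv2) and the standard library are available. Lean on these libraries where they do the work, as an engineer would, in place of code of your own. Each camera call takes 0.05 s, during which the arm holds its last target. There are 200 camera calls.

## Working session

There is one attempt and no reset: what is moved stays moved. The work goes in short steps, Python scripts to look and compute and a tool call to move; the robot and the scene stay as the last step left them, time stands still between calls to the robot, and variables do not carry over. Pictures are saved under pics/ and viewed, at most 10 in all, crops included, and the job is handed in when it is done.

Besides the shell and the picture viewer there is one more tool, called after "Call:" as name(argument=value, ...) on one line, values as JSON. step_arm: Moves the arm, as the interface text tells. Shifts and turns lie within -1 to 1; 1 stands for 0.08 m of shift or pi/4 rad of turn. Its arguments: {"type":"object","properties":{"rows":{"type":"string"},"newtons":{"type":"number"}},"required":["rows"]}

```bash
mkdir -p pics; python3 - <<'E'
from cell import env
import cv2
for n in("scene","top"):
    im=env.capture(n); cv2.imwrite(f"pics/{n}0.png",im); print(n,env.calibration(n))
print(env.state())
E
```

```text
scene {'fov_y': 44.76768975690673, 'cx': 317.6979749014263, 'cy': 202.00005089090496, 'rvec': array([ 2.35119292,  1.24402613, -0.33264283]), 'tvec': array([-0.33693688, -0.38934043,  1.91958158])}
top {'fov_y': 53.05435345094985, 'cx': 325.47496692942286, 'cy': 208.02011818823598, 'rvec': array([ 2.12545044, -2.16621735,  0.09248656]), 'tvec': array([0.03927234, 0.58521113, 1.18888139])}
{'clock': 0.1, 'joints': array([-1.34612654e+00,  8.78919569e-02,  1.37216241e+00, -4.54117339e-05,
        1.68358357e+00, -1.03114919e-01]), 'joint_velocities': array([ 1.30001095e-03, -1.91649647e-03, -4.73451200e-03,  8.92236851e-05,
       -1.02901658e-03, -6.99217737e-04]), 'effort': array([ 2.14388368e-03, -3.53013039e+01, -3.14219391e+01, -2.83743930e-04,
        7.88005942e-03,  6.64855477e-06]), 'tcp_pos': array([ 0.17694072, -0.52027171,  0.23022016]), 'ee_rot': array([-1.01938060e-03,  9.86599581e-01,  1.63157045e-01, -8.46376776e-05]), 'wrist_force': array([0.86309549, 0.83169442, 0.40021846]), 'moment': array([-0.02970477, -0.01342565, -0.03596595]), 'finger_force': 0.0, 'opening': 0.08525144688714002}
```

View pics/scene0.png

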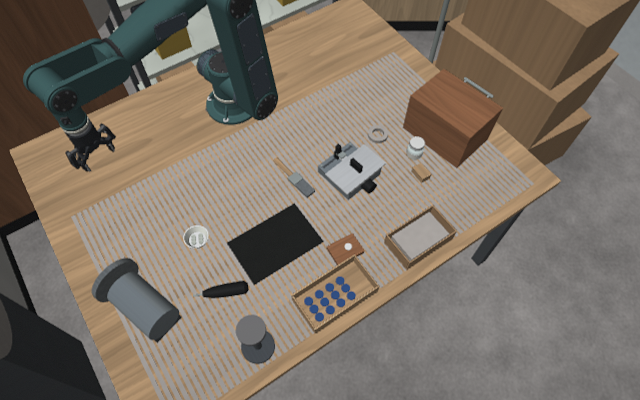

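View pics/top0.png

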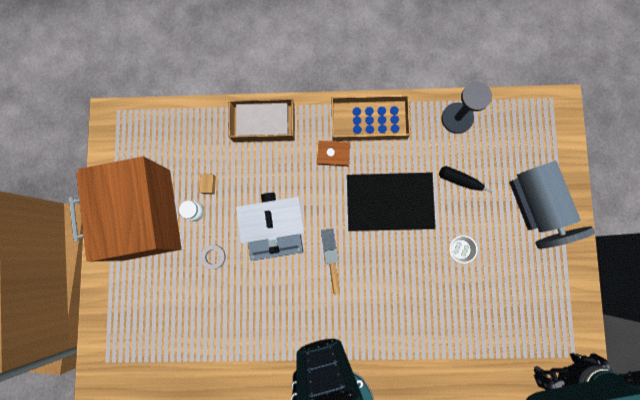

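The top view shows the box at about (270,225) with its handle near (268,218), the knob near (273,246) and the mat at (391,201). In the scene view the box is at about (350,168). Next I'll enlarge both.

```bash
python3 - <<'E'
import cv2,numpy as np
a=cv2.imread("pics/scene0.png")[130:205,300:400]; b=cv2.imread("pics/top0.png")[185:265,225:325]
r=lambda i:cv2.resize(i,None,fx=7,fy=7,interpolation=cv2.INTER_CUBIC)
def grid(i,x0,y0):
    i=r(i)
    for k in range(0,100,10):
        cv2.putText(i,str(x0+k),(k*7,8),0,.3,(0,0,255)); cv2.line(i,(k*7,0),(k*7,i.shape[0]),(0,0,255) ,1) if 0 else cv2.line(i,(k*7,8),(k*7,14),(0,0,255),1)
        if k*7<i.shape[0]: cv2.putText(i,str(y0+k),(0,k*7+4),0,.3,(0,0,255)); cv2.line(i,(20,k*7),(26,k*7),(0,0,255),1)
    return i
cv2.imwrite("pics/sc1.png",grid(a,300,130)); cv2.imwrite("pics/tp1.png",grid(b,225,185))
E
```

```text
(no output)
```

View pics/sc1.png

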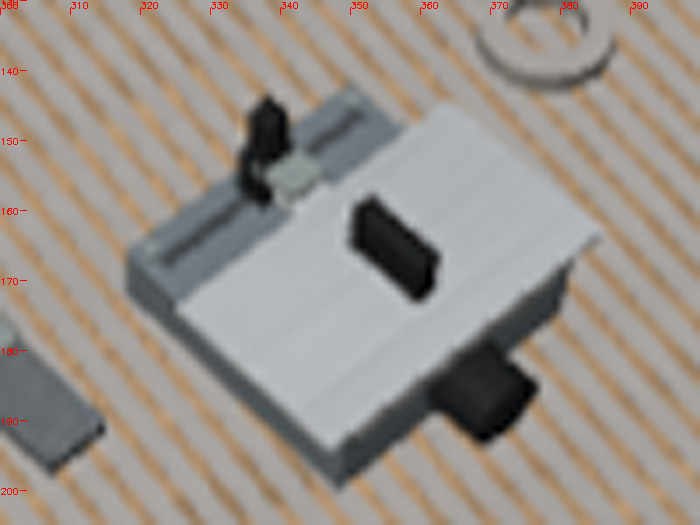

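View pics/tp1.png

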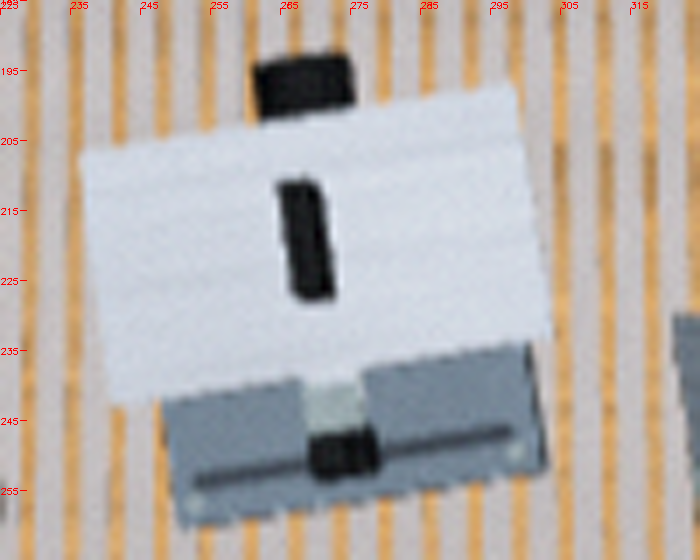

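The crops give these cover plate corners, in order (+x+y), (+x-y), (-x-y), (-x+y):
- Scene: (385.7,163.6), (347.9,194.6), (325.7,173.6), (363.3,144.3)
- Top: (236.4,206.9), (298.6,197.1), (303.7,233.6), (241.4,242.9)

The knob top is near scene (338.3,145) and top (274,249.5).

```bash
cat > h.py <<'E'
from cell import env
import cv2,numpy as np
from scipy.optimize import least_squares
W=640;H=400
C={}
for n in("scene","top"):
    c=env.calibration(n); f=H/2/np.tan(np.radians(c["fov_y"]/2))
    K=np.array([[f,0,c["cx"]],[0,f,c["cy"]],[0,0,1]]); C[n]=(K,np.array(c["rvec"]),np.array(c["tvec"]))
def proj(n,P):
    K,r,t=C[n]; return cv2.projectPoints(np.array(P,float).reshape(-1,3),r,t,K,None)[0].reshape(-1,2)
def tri(s,t):
    Ps=[C[n][0]@np.hstack([cv2.Rodrigues(C[n][1])[0],C[n][2].reshape(3,1)]) for n in("scene","top")]
    X=cv2.triangulatePoints(*Ps,np.array(s,float).T,np.array(t,float).T); return (X[:3]/X[3]).T
def place(p,L):
    x,y,z,a=p; c,s=np.cos(a),np.sin(a); L=np.array(L,float)
    return np.c_[x+c*L[:,0]-s*L[:,1], y+s*L[:,0]+c*L[:,1], z+L[:,2]]
E
python3 - <<'E'
from h import *
np.set_printoptions(precision=4,suppress=True)
S=[(385.7,163.6),(347.9,194.6),(325.7,173.6),(363.3,144.3)];T=[(236.4,206.9),(298.6,197.1),(303.7,233.6),(241.4,242.9)]
print(tri(S,T)); 
MS=[(294,205),(228,243),(257,283),(323,240)]
L=np.array([(.055,.095,0),(.055,-.095,0),(-.055,-.095,0),(-.055,.095,0)])
f=lambda p:np.r_[(proj("scene",place(p,L))-S).ravel(),(proj("top",place(p,L))-T).ravel()]
r=least_squares(f,[.5,.15,.065,0]);print("cover",r.x,np.round(r.fun,1)); p=r.x
for nm,s,t in(("fin",(357.4,162.3),(268.4,218)),("knob",(338.3,145),(274,249.5))): print(nm,tri([s],[t]))
# mat: scene (-x..)
MT=[(347,175),(433,172),(436,229.5),(349,231)]  # +x+y,+x-y,-x-y,-x+y
MSc=[(323,240),(257,283),(228,243),(294,205)]
print(tri(MSc,MT))
L2=np.array([(.09,.135,0),(.09,-.135,0),(-.09,-.135,0),(-.09,.135,0)])
f=lambda p:np.r_[(proj("scene",place(p,L2))-MSc).ravel(),(proj("top",place(p,L2))-MT).ravel()]
r=least_squares(f,[.5,-.15,.004,0]);print("mat",r.x,np.round(r.fun,1))
# predicted fin/knob
q=p.copy(); q[2]=0
for nm,l in(("fintop",(0,0,.104)),):
    w=place(q,[l]);print(nm,w,proj("scene",w),proj("top",w))
for yk in(-.01,0,.01):
    print(yk,[ (proj("scene",place(q,[(xk,yk,.104)])),proj("top",place(q,[(xk,yk,.104)]))) for xk in(-.085,)])
E
```

```text
[[0.5921 0.2962 0.0525]
 [0.6193 0.1094 0.0521]
 [0.5083 0.0947 0.0548]
 [0.4828 0.279  0.0573]]
cover [0.5506 0.1951 0.0538 0.1389] [ 0.5 -0.4 -0.6 -0.4 -0.3  0.5  0.8  0.2  0.2  0.3 -0.1  0.1  0.2 -0.4
 -0.   0.2]
fin [[0.5535 0.194  0.0967]]
knob [[0.4625 0.1772 0.1066]]
[[ 0.693  -0.0417  0.0016]
 [ 0.6986 -0.3053  0.006 ]
 [ 0.518  -0.3109 -0.0076]
 [ 0.5169 -0.0442 -0.0161]]
mat [ 0.6066 -0.1758 -0.0055  0.0131] [ 1.   1.  -2.   1.9 -1.1 -0.1  0.3 -2.2 -0.4  0.1 -1.  -0.  -0.4 -0.7
 -0.3  0.6]
fintop [[0.5506 0.1951 0.104 ]] [[356.9965 160.4017]] [[267.0971 218.567 ]]
-0.01 [(array([[337.755 , 147.0459]]), array([[274.6344, 247.2499]]))]
0 [(array([[339.8461, 145.4813]]), array([[271.1887, 247.7978]]))]
0.01 [(array([[341.9289, 143.923 ]]), array([[267.7438, 248.3455]]))]
```

```bash
python3 - <<'E'
from h import *
np.set_printoptions(precision=4,suppress=True)
V={"scene":[(385.7,163.6),(347.9,194.6),(325.7,173.6),(363.3,144.3)],"top":[(236.4,206.9),(298.6,197.1),(303.7,233.6),(241.4,242.9)]}
L=np.array([(.055,.095,.065),(.055,-.095,.065),(-.055,-.095,.065),(-.055,.095,.065)])
L2=np.array([(.09,.135,.004),(.09,-.135,.004),(-.09,-.135,.004),(-.09,.135,.004)])
def quad(n,seed):
    g=(cv2.imread(f"pics/{n}0.png").max(2)<45).astype(np.uint8)
    g=cv2.morphologyEx(g,cv2.MORPH_CLOSE,np.ones((3,3)))
    _,l=cv2.connectedComponents(g); m=(l==l[seed[1],seed[0]]).astype(np.uint8)
    c=max(cv2.findContours(m,0,2)[0],key=cv2.contourArea)
    q=cv2.approxPolyDP(c,8,True).reshape(-1,2); print(n,m.sum(),q.tolist()); return c.reshape(-1,2)
for n,s in(("scene",(275,243)),("top",(391,201))):
    c=quad(n,s)
    f=lambda p:(proj(n,place([p[0],p[1],0,p[2]],L))-V[n]).ravel()
    r=least_squares(f,[.55,.19,.1]);print("cover",r.x,np.round(r.fun,1))
    # mat: outline fit via distance of contour pts to projected quad
    def g(p):
        q=proj(n,place([p[0],p[1],0,p[2]],L2)).astype(np.float32)
        return [cv2.pointPolygonTest(q,(float(x),float(y)),True) for x,y in c]
    r=least_squares(g,[.6,-.17,0.01],loss="soft_l1",diff_step=1e-3);print("mat",r.x,np.abs(r.fun).mean())
    p=[.5506,.1951,.0,.139]
    print(C[n][0][0,0], -cv2.Rodrigues(C[n][1])[0].T@C[n][2], proj(n,[[.177,-.52,.23]]), proj(n,[[0,0,0]]))
E
```

```text
scene 3804 [[294, 204], [228, 242], [254, 283], [322, 241]]
cover [0.5559 0.1898 0.1479] [ 0.5 -0.7 -0.4 -0.1 -0.6  0.8  0.5 -0.1]
mat [ 0.6088 -0.1772  0.0026] 1.1186249129242998
485.624972998284 [ 1.2606 -0.4504  1.4689] [[101.8446 161.9218]] [[232.4581 103.5028]]
top 4702 [[431, 173], [348, 175], [349, 229], [434, 227]]
cover [0.5497 0.1934 0.1336] [-0.1 -0.1  0.2  0.   0.4 -0.2 -0.5  0.2]
mat [ 0.6042 -0.1705  0.0043] 1.0882194719478722
400.66190906791377 [ 0.442  -0.0089  1.2498] [[553.0237 362.2684]] [[338.71   405.2406]]
```

Call:
step_arm(rows="0 0 0 0.243 0;0 0 0 0.243 0;0 0 0 0.243 0", newtons=40)

```text
clock: 0.4
tcp_pos: [0.177, -0.5204, 0.2306]
ee_rot: [-0.001, 0.998, 0.069, -0.0]
wrist_force: [-0.3, -0.6, 0.3]
opening: 0.0854
finger_force: 0.0
```

Call:
step_arm(rows="0.26 -0.45 0 0 0;0.52 -0.9 0 0 0")

```text
clock: 0.6
tcp_pos: [0.2083, -0.4431, 0.2302]
ee_rot: [-0.001, 0.998, 0.068, -0.0]
wrist_force: [0.7, -0.6, -0.1]
opening: 0.0854
finger_force: 0.0
```

Call:
step_arm(rows="0.26 -0.45 0 0 0;0.52 -0.9 0 0 0")

```text
clock: 0.8
tcp_pos: [0.2401, -0.3651, 0.2309]
ee_rot: [-0.0, 0.998, 0.069, 0.0]
wrist_force: [1.6, -0.3, 1.5]
opening: 0.0853
finger_force: 0.0
```

Call:
step_arm(rows="0.26 -0.45 0 0 0;0.52 -0.9 0 0 0")

```text
clock: 1.0
tcp_pos: [0.2714, -0.288, 0.2311]
ee_rot: [-0.0, 0.998, 0.069, 0.0]
wrist_force: [0.7, 0.1, 0.8]
opening: 0.0852
finger_force: 0.0
```

Call:
step_arm(rows="0.26 -0.45 0 0 0;0.52 -0.9 0 0 0")

```text
clock: 1.2
tcp_pos: [0.3027, -0.211, 0.2312]
ee_rot: [0.0, 0.998, 0.069, 0.0]
wrist_force: [0.7, -0.0, -0.4]
opening: 0.0858
finger_force: 0.0
```

Call:
step_arm(rows="0.26 -0.45 0 0 0;0.52 -0.9 0 0 0")

```text
clock: 1.4
tcp_pos: [0.3341, -0.1341, 0.2313]
ee_rot: [0.0, 0.998, 0.069, 0.0]
wrist_force: [0.4, -0.1, -0.5]
opening: 0.0854
finger_force: 0.0
```

Call:
step_arm(rows="0.26 -0.45 0 0 0;0.52 -0.9 0 0 0;0.52 -0.9 0 0 0")

```text
clock: 1.7
tcp_pos: [0.3662, -0.0544, 0.2312]
ee_rot: [-0.001, 0.997, 0.073, 0.0]
wrist_force: [0.3, -0.1, -0.2]
opening: 0.0856
finger_force: 0.0
```

Call:
step_arm(rows="0.26 -0.45 0 0 0;0.53 -0.9 0 0 0")

```text
clock: 1.9
tcp_pos: [0.3977, 0.0183, 0.2313]
ee_rot: [0.0, 0.998, 0.067, 0.0]
wrist_force: [-0.2, -1.2, -0.1]
opening: 0.0853
finger_force: 0.0
```

Call:
step_arm(rows="0.26 -0.45 0 0 0;0.53 -0.9 0 0 0")

```text
clock: 2.1
tcp_pos: [0.4301, 0.0961, 0.2312]
ee_rot: [0.0, 0.998, 0.068, 0.0]
wrist_force: [0.4, -0.3, -0.4]
opening: 0.0852
finger_force: 0.0
```

Call:
step_arm(rows="0.26 -0.45 0 0 0;0.53 -0.9 0 0 0;0.53 -0.9 0.5 0 0;0.53 -0.9 1 0 0;0.53 -0.9 1 0 0;0.53 -0.9 1 0 0")

```text
clock: 2.7
tcp_pos: [0.4617, 0.1718, 0.1511]
ee_rot: [0.0, 0.998, 0.068, -0.001]
wrist_force: [0.8, 0.5, 1.2]
opening: 0.0856
finger_force: 0.0
```

```bash
python3 - <<'E'
from h import *
s=env.state(); print(s["tcp_pos"],s["ee_rot"],s["joints"])
a=env.capture("scene"); b=env.capture("top"); cv2.imwrite("pics/s2.png",a); cv2.imwrite("pics/t2.png",b)
print(proj("scene",s["tcp_pos"]),proj("top",s["tcp_pos"]))
r=lambda i:cv2.resize(i,None,fx=5,fy=5,interpolation=cv2.INTER_CUBIC)
cv2.imwrite("pics/c2.png",np.hstack([r(a[105:205,310:390]),r(b[180:280,230:310])]))
E
```

```text
[0.46169091 0.17175557 0.1510702 ] [ 3.38495588e-04  9.97674382e-01  6.81530494e-02 -9.35656663e-04] [ 2.41225236e-01 -9.15717810e-03  1.63027302e+00 -3.45126349e-04
  1.52243674e+00  1.67562668e+00]
[[336.81343033 137.77832894]] [[272.52428981 249.12412919]]
```

View pics/c2.png

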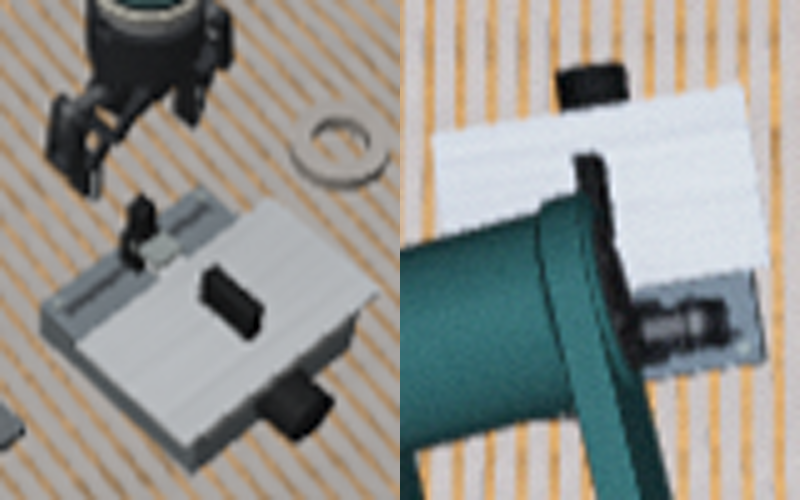

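The scene crop shows the open fingers straddling the knob line: tips at (325,143) and (349,129), knob top at (338,146). The alignment is good, so I'll descend and grip the knob.

Call:
step_arm(rows="0.04 -0.085 0.3 0 0;0.04 -0.085 0.6 0 0;0.04 -0.085 0.87 0 0;0.04 -0.085 0.87 0 0.5;0.04 -0.085 0.87 0 1;0.04 -0.085 0.87 0 1;0.04 -0.085 0.87 0 1;0.04 -0.085 0.87 0 1", newtons=30)

```text
clock: 3.6
tcp_pos: [0.4651, 0.1799, 0.0834]
ee_rot: [-0.0, 0.998, 0.068, 0.001]
wrist_force: [-0.2, -0.6, 4.3]
opening: 0.0154
finger_force: 33.1
```

Call:
step_arm(rows="0 0 0 0 1;0 0 0 0 1;0 0 0 0 1;0 0 0 0 1")

```text
clock: 4.0
tcp_pos: [0.4651, 0.1799, 0.0833]
ee_rot: [-0.0, 0.998, 0.068, 0.001]
wrist_force: [-1.2, -1.4, 5.7]
opening: 0.0155
finger_force: 33.3
```

Call:
step_arm(rows="0 -0.1 -0.03 0 1;0 -0.2 -0.03 0 1;0 -0.3 -0.03 0 1;0 -0.4 -0.03 0 1;0 -0.4 -0.03 0 1")

```text
clock: 4.5
tcp_pos: [0.4604, 0.213, 0.0834]
ee_rot: [-0.001, 0.998, 0.069, 0.001]
wrist_force: [4.8, 2.4, -4.7]
opening: 0.0151
finger_force: 31.9
```

Call:
step_arm(rows="0 -0.04 0 0 1;0 -0.08 0 0 1;0 -0.12 0 0 1;0 -0.12 0 0 1")

```text
clock: 4.9
tcp_pos: [0.4592, 0.2217, 0.0835]
ee_rot: [-0.0, 0.998, 0.069, 0.001]
wrist_force: [4.6, 0.5, -4.6]
opening: 0.0153
finger_force: 31.9
```

Call:
step_arm(rows="0 -0.03 0 0 1;0 -0.06 0 0 1;0 -0.06 0 0 1")

```text
clock: 5.2
tcp_pos: [0.4589, 0.2234, 0.0835]
ee_rot: [0.003, 0.998, 0.068, 0.001]
wrist_force: [5.9, -8.9, -3.2]
opening: 0.0152
finger_force: 32.1
```

Call:
step_arm(rows="0 -0.03 0 0 1;0 -0.05 0 0 1;0 -0.05 0 0 1")

```text
clock: 5.5
tcp_pos: [0.4589, 0.2235, 0.0834]
ee_rot: [0.007, 0.998, 0.068, 0.001]
wrist_force: [6.9, -18.6, -1.3]
opening: 0.0153
finger_force: 32.6
```

Call:
step_arm(rows="0 0.09 0 0 1;0 0.09 0 0 0.6;0 0.09 0 0 0.6;0 0.09 0 0 0.5;0 0.09 -0.5 0 0.3;0 0.09 -1 0 0")

```text
clock: 6.1
tcp_pos: [0.4565, 0.2228, 0.1634]
ee_rot: [0.0, 0.998, 0.069, -0.002]
wrist_force: [1.7, 0.7, 1.5]
opening: 0.0704
finger_force: 0.0
```

Call:
step_arm(rows="0.5 0.25 -0.3 0 0;1 0.5 -0.3 0 0;1 0.5 -0.3 0 0")

```text
clock: 6.4
tcp_pos: [0.5468, 0.1926, 0.1882]
ee_rot: [0.0, 0.998, 0.067, 0.001]
wrist_force: [-0.5, 0.1, -0.5]
opening: 0.0855
finger_force: 0.0
```

```bash
python3 - <<'E'
from h import *
s=env.state(); print(s["tcp_pos"],s["ee_rot"],s["wrist_force"])
a=env.capture("scene"); b=env.capture("top"); cv2.imwrite("pics/s3.png",a); cv2.imwrite("pics/t3.png",b)
print(proj("scene",s["tcp_pos"]),proj("top",s["tcp_pos"]))
r=lambda i:cv2.resize(i,None,fx=5,fy=5,interpolation=cv2.INTER_CUBIC)
cv2.imwrite("pics/c3.png",np.hstack([r(a[105:205,310:390]),r(b[180:280,230:310])]))
E
```

```text
[0.54679803 0.19262485 0.18818792] [4.75592989e-04 9.97751455e-01 6.70089608e-02 1.26771518e-03] [-0.46105446  0.09997804 -0.52035811]
[[357.51117224 145.1760915 ]] [[262.44291917 217.09073668]]
```

View pics/c3.png

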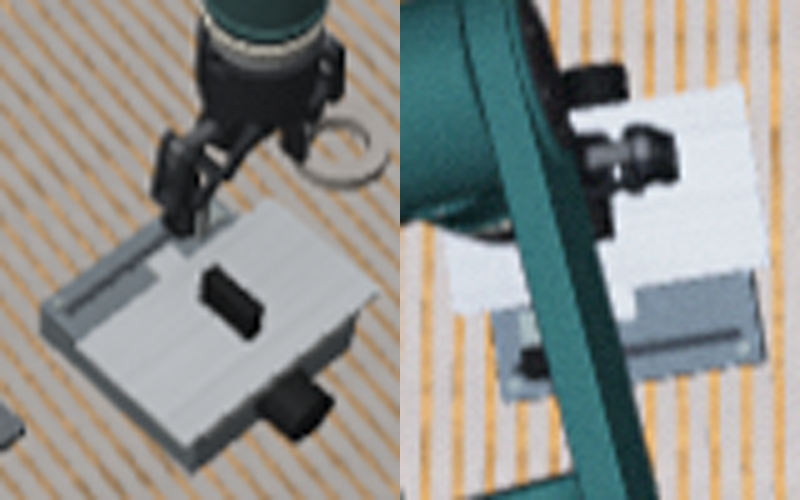

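The slide is now at the +y end of its slot, with the knob near top-view (257,252), and the ear is uncovered. The fingers straddle the fin line, so I'll descend and grip.

Call:
step_arm(rows="0.05 0 0.4 0 0;0.05 0 0.8 0 0;0.05 0 0.8 0 0")

```text
clock: 6.8
tcp_pos: [0.5419, 0.1944, 0.1183]
ee_rot: [0.001, 0.998, 0.069, -0.006]
wrist_force: [-1.1, -1.0, -1.0]
opening: 0.085
finger_force: 0.0
```

Call:
step_arm(rows="0 0 0.2 0 0;0 0 0.58 0 0.3;0 0 0.58 0 0.6;0 0 0.58 0 1;0 0 0.58 0 1;0 0 0.58 0 1;0 0 0.58 0 1;0 0 0.58 0 1", newtons=80)

```text
clock: 7.6
tcp_pos: [0.5486, 0.192, 0.0808]
ee_rot: [0.002, 0.998, 0.068, 0.002]
wrist_force: [-0.7, -6.5, 4.7]
opening: 0.0121
finger_force: 79.1
```

Call:
step_arm(rows="0 0 0 0 1;0 0 0 0 1;0 0 0 0 1")

```text
clock: 7.9
tcp_pos: [0.5486, 0.1919, 0.0808]
ee_rot: [0.002, 0.998, 0.068, 0.002]
wrist_force: [0.4, -8.0, 4.6]
opening: 0.0123
finger_force: 79.1
```

Call:
step_arm(rows="0 0.025 -0.02 0 1;0 0.05 -0.02 0 1;0 0.075 -0.02 0 1;0 0.075 -0.02 0 1")

```text
clock: 8.3
tcp_pos: [0.5484, 0.1898, 0.0808]
ee_rot: [-0.001, 0.998, 0.069, 0.001]
wrist_force: [-1.4, 4.2, 6.1]
opening: 0.0121
finger_force: 79.3
```

Call:
step_arm(rows="0 0.025 -0.02 0 1;0 0.05 -0.02 0 1;0 0.05 -0.02 0 1")

```text
clock: 8.6
tcp_pos: [0.5482, 0.1844, 0.0808]
ee_rot: [0.0, 0.998, 0.068, -0.0]
wrist_force: [0.2, 3.5, 1.8]
opening: 0.0122
finger_force: 78.8
```

Call:
step_arm(rows="0 0.03 0 0 1;0 0.06 0 0 1;0 0.06 0 0 1")

```text
clock: 8.9
tcp_pos: [0.549, 0.1793, 0.0808]
ee_rot: [0.0, 0.998, 0.068, 0.0]
wrist_force: [1.0, 1.6, 1.3]
opening: 0.0124
finger_force: 78.7
```

Call:
step_arm(rows="0 0.03 0 0 1;0 0.05 0 0 1;0 0.05 0 0 1")

```text
clock: 9.2
tcp_pos: [0.5492, 0.1779, 0.0811]
ee_rot: [-0.002, 0.998, 0.069, 0.0]
wrist_force: [-1.4, 7.9, 1.4]
opening: 0.0115
finger_force: 78.9
```

Call:
step_arm(rows="0 0.03 0 0 1;0 0.03 0 0 1")

```text
clock: 9.4
tcp_pos: [0.5492, 0.1776, 0.0815]
ee_rot: [-0.004, 0.998, 0.069, 0.0]
wrist_force: [-1.5, 12.7, 2.6]
opening: 0.0121
finger_force: 79.0
```

Call:
step_arm(rows="0 -0.05 -0.03 0 1;0 -0.05 -0.06 0 1;0 -0.05 -0.1 0 1;0 -0.05 -0.1 0 1")

```text
clock: 9.8
tcp_pos: [0.5486, 0.1776, 0.088]
ee_rot: [-0.0, 0.998, 0.068, -0.001]
wrist_force: [1.0, 5.2, -4.9]
opening: 0.0119
finger_force: 78.3
```

Call:
step_arm(rows="0 0 -0.12 0 1;0 0 -0.25 0 1;0 0 -0.37 0 1;0 0 -0.5 0 1;0 0 -0.62 0 1;0 0 -0.75 0 1;0 0 -0.87 0 1;0 0 -1 0 1")

```text
clock: 10.6
tcp_pos: [0.5491, 0.1773, 0.1697]
ee_rot: [0.0, 0.998, 0.068, -0.0]
wrist_force: [0.5, 0.2, -3.2]
opening: 0.012
finger_force: 79.9
```

```bash
python3 - <<'E'
from h import *
s=env.state(); print(s["tcp_pos"],s["ee_rot"],s["wrist_force"],s["moment"])
a=env.capture("scene"); b=env.capture("top"); cv2.imwrite("pics/s4.png",a)
r=lambda i:cv2.resize(i,None,fx=4,fy=4,interpolation=cv2.INTER_CUBIC)
cv2.imwrite("pics/c4.png",np.hstack([r(a[95:215,305:405]),r(b[170:290,220:320])]))
E
```

```text
[0.5491435  0.17733163 0.16968604] [ 1.27472930e-04  9.97657523e-01  6.84064646e-02 -7.92956097e-05] [ 0.51289427  0.17362432 -3.15947725] [ 0.00857699 -0.01433221  0.03209172]
```

View pics/c4.png

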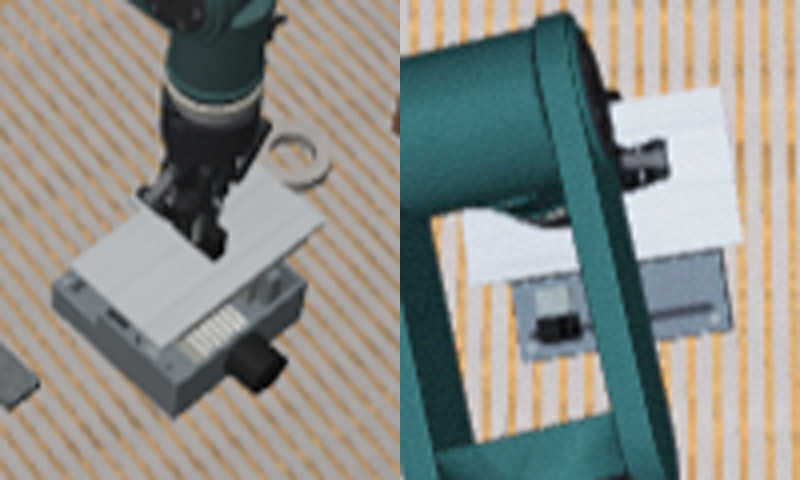

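The cover hangs level and clear, the box is open, and the knob is still at the slot's end. Next I'll carry it to the mat.

Call:
step_arm(rows="0 0.15 0 0 1;0.01 0.35 0 0 1;0.02 0.6 0 0 1;0.02 0.88 0 0 1")

```text
clock: 11.1
tcp_pos: [0.5602, 0.106, 0.1679]
ee_rot: [0.0, 0.998, 0.068, -0.001]
wrist_force: [1.0, 0.6, -2.6]
opening: 0.012
finger_force: 79.9
```

Call:
step_arm(rows="0 0.22 0 0 1;0.01 0.44 0 0 1;0.02 0.66 0 0 1;0.02 0.88 0 0 1")

```text
clock: 11.5
tcp_pos: [0.5713, 0.036, 0.1679]
ee_rot: [0.0, 0.998, 0.068, -0.001]
wrist_force: [0.1, 0.1, -2.7]
opening: 0.0121
finger_force: 79.9
```

Call:
step_arm(rows="0 0.22 0 0 1;0.01 0.44 0 0 1;0.02 0.66 0 0 1;0.02 0.88 0 0 1")

```text
clock: 11.9
tcp_pos: [0.5829, -0.0329, 0.1685]
ee_rot: [0.0, 0.998, 0.068, -0.0]
wrist_force: [-0.8, -1.0, -3.2]
opening: 0.0121
finger_force: 79.9
```

Call:
step_arm(rows="0 0.22 0 0 1;0.01 0.44 0 0 1;0.02 0.66 0 0 1;0.02 0.88 0 0 1")

```text
clock: 12.3
tcp_pos: [0.5943, -0.1021, 0.1689]
ee_rot: [0.0, 0.998, 0.068, 0.0]
wrist_force: [-0.6, -0.4, -3.1]
opening: 0.0122
finger_force: 79.9
```

Call:
step_arm(rows="0 0.22 0 0.03 1;0.01 0.44 0 0.06 1;0.02 0.66 0 0.1 1;0.02 0.8 0 0.14 1;0.02 0.9 0 0.17 1;0.02 0.9 0 0.17 1;0.02 0.9 0 0.17 1")

```text
clock: 13.0
tcp_pos: [0.6054, -0.1714, 0.1688]
ee_rot: [-0.0, 1.0, 0.002, -0.0]
wrist_force: [-0.3, 1.0, -3.7]
opening: 0.0117
finger_force: 79.9
```

```bash
python3 - <<'E'
from h import *
s=env.state(); print(s["tcp_pos"],s["ee_rot"],s["wrist_force"],s["moment"])
a=env.capture("scene"); b=env.capture("top")
cv2.imwrite("pics/s5.png",a);cv2.imwrite("pics/t5.png",b)
r=lambda i:cv2.resize(i,None,fx=3,fy=3,interpolation=cv2.INTER_CUBIC)
cv2.imwrite("pics/c5.png",np.hstack([r(a[140:300,210:340]),r(b[120:280,320:450])]))
E
```

```text
[ 0.60540716 -0.17139083  0.16881903] [-3.44738596e-04  9.99998259e-01  1.82920190e-03 -1.31819629e-04] [-0.30479199  1.04999743 -3.73751808] [-0.00392806  0.06565492 -0.01959028]
```

View pics/c5.png

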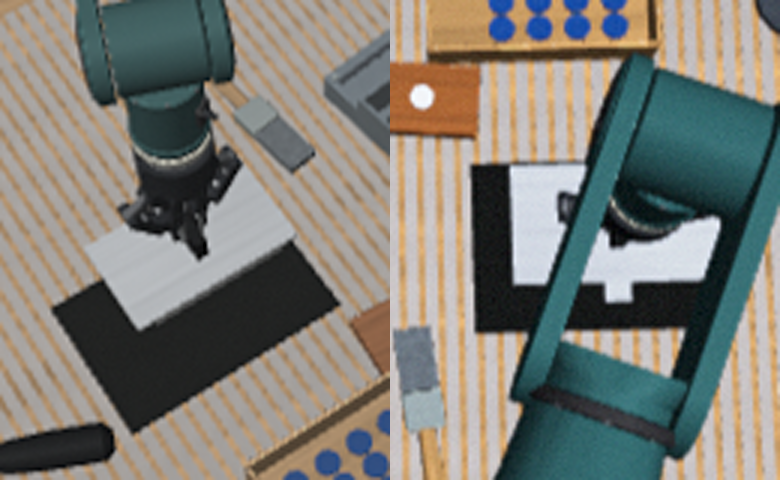

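The cover is square to the mat and centred over it, allowing for parallax from its height. I'll lower it slowly.

Call:
step_arm(rows="0 0 0.12 0 1;0 0 0.25 0 1;0 0 0.4 0 1;0 0 0.55 0 1;0 0 0.7 0 1;0 0 0.85 0 1;0 0 0.95 0 1;0 0 1 0 1")

```text
clock: 13.9
tcp_pos: [0.6049, -0.1716, 0.0873]
ee_rot: [-0.0, 1.0, 0.002, -0.001]
wrist_force: [0.7, 0.4, -2.9]
opening: 0.012
finger_force: 79.9
```

Call:
step_arm(rows="0 0 0.1 0 1;0 0 0.2 0 1;0 0 0.27 0 1;0 0 0.33 0 1;0 0 0.38 0 1;0 0 0.4 0 1;0 0 0.4 0 1")

```text
clock: 14.6
tcp_pos: [0.6054, -0.1718, 0.0567]
ee_rot: [-0.0, 1.0, 0.002, -0.0]
wrist_force: [-0.1, 0.3, -3.1]
opening: 0.0117
finger_force: 79.9
```

Call:
step_arm(rows="0 0 0.02 0 1;0 0 0.04 0 1;0 0 0.06 0 1;0 0 0.07 0 1;0 0 0.07 0 1")

```text
clock: 15.1
tcp_pos: [0.6053, -0.1718, 0.0511]
ee_rot: [-0.0, 1.0, 0.002, -0.0]
wrist_force: [0.3, 0.3, -3.0]
opening: 0.0122
finger_force: 79.9
```

Call:
step_arm(rows="0 0 0.01 0 1;0 0 0.02 0 1;0 0 0.02 0 1")

```text
clock: 15.4
tcp_pos: [0.6054, -0.1718, 0.0496]
ee_rot: [0.0, 1.0, 0.002, -0.0]
wrist_force: [0.4, -0.5, -3.3]
opening: 0.012
finger_force: 79.9
```

Call:
step_arm(rows="0 0 0.01 0 1;0 0 0.02 0 1;0 0 0.02 0 1")

```text
clock: 15.7
tcp_pos: [0.6056, -0.1718, 0.0489]
ee_rot: [0.0, 1.0, 0.002, 0.0]
wrist_force: [-2.0, 1.5, 1.3]
opening: 0.0117
finger_force: 80.4
```

Call:
step_arm(rows="0 0 0.01 0 1;0 0 0.02 0 1;0 0 0.02 0 1")

```text
clock: 16.0
tcp_pos: [0.6056, -0.1718, 0.0489]
ee_rot: [0.0, 1.0, 0.002, 0.0]
wrist_force: [-4.5, 1.8, 8.3]
opening: 0.0122
finger_force: 81.4
```

Call:
step_arm(rows="0 0 -0.02 0 1;0 0 -0.02 0 0.7;0 0 -0.02 0 0.5;0 0 -0.02 0 0.2;0 0 -0.02 0 0;0 0 -0.02 0 0;0 0 -0.02 0 0;0 0 -0.02 0 0", newtons=20)

```text
clock: 16.8
tcp_pos: [0.6055, -0.1718, 0.0481]
ee_rot: [0.0, 1.0, 0.002, 0.0]
wrist_force: [-0.3, 0.2, -0.7]
opening: 0.0852
finger_force: 0.0
```

Call:
step_arm(rows="0 0 -0.1 0 0;0 0 -0.3 0 0;0 0 -0.6 0 0;0 0 -1 0 0")

```text
clock: 17.2
tcp_pos: [0.6048, -0.1716, 0.1289]
ee_rot: [-0.0, 1.0, 0.002, -0.001]
wrist_force: [0.6, -0.3, -0.3]
opening: 0.0853
finger_force: 0.0
```

Call:
step_arm(rows="0 0 -0.5 0 0;0 0 -1 0 0;-0.5 0 -1 0 0;-1 0 -1 0 0")

```text
clock: 17.6
tcp_pos: [0.5264, -0.1726, 0.2123]
ee_rot: [0.002, 1.0, 0.002, 0.003]
wrist_force: [-0.4, -0.4, -0.2]
opening: 0.0857
finger_force: 0.0
```

Call:
step_arm(rows="-0.5 0 0 0 0;-1 0 0 0 0")

```text
clock: 17.8
tcp_pos: [0.4443, -0.1724, 0.21]
ee_rot: [0.001, 1.0, 0.002, 0.001]
wrist_force: [-0.9, -0.7, 0.4]
opening: 0.0855
finger_force: 0.0
```

Call:
step_arm(rows="-0.5 0 0 0 0;-1 0 0 0 0;-1 0 0 0 0;-1 0 0 0 0")

```text
clock: 18.2
tcp_pos: [0.3656, -0.1729, 0.21]
ee_rot: [0.001, 1.0, 0.001, 0.002]
wrist_force: [0.5, 0.0, -0.1]
opening: 0.0854
finger_force: 0.0
```

```bash
python3 - <<'E'
from h import *
s=env.state(); print(s["clock"],s["tcp_pos"],s["wrist_force"])
a=env.capture("scene"); b=env.capture("top")
r=lambda i:cv2.resize(i,None,fx=2,fy=2,interpolation=cv2.INTER_CUBIC)
cv2.imwrite("pics/c6.png",np.vstack([r(a[130:270,220:400]),r(b[150:270,230:410])]) if 0 else np.hstack([r(a[130:300,210:400]),r(b[120:290,230:440])]))
E
```

```text
18.2 [ 0.36557954 -0.17287585  0.20999469] [ 0.48338143  0.01609598 -0.0634892 ]
```

View pics/c6.png

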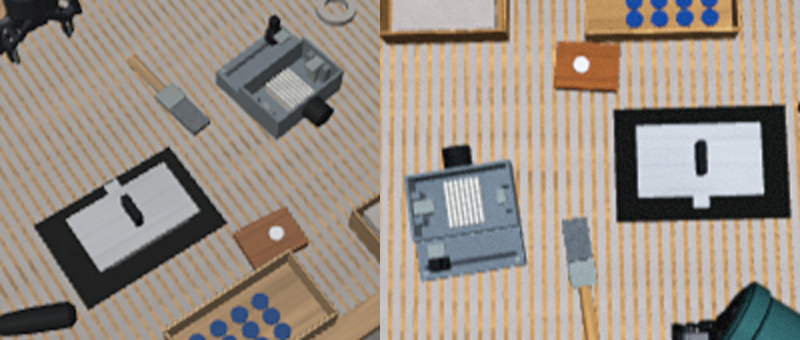

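The cover stands centred and square on the mat, handle up. The lock is at its stop, the gripper is clear, and nothing else has been moved.

```bash
python3 -c "
from cell import env
print(env.hand_in())"
```

```text
the job is handed in; nothing more can be done
None
```

The job is handed in: the lock was left at its end stop and the cover released on its feet in the middle of the mat, square to it, at 18.2 s; the final pictures showed this, but the hand-in gave no verdict.

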